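# Show which compartment holds the saddle blank

### The job

Show me which compartment of the wooden blanks box holds the long bone saddle blank, so that I can take it out. The pale maple block lies in the way of the sliding lid: with the fingertips push it aside along the bench until it is well clear of the lid's path, then push the lid by its dark cleat as far open as it goes, without shoving the box. Then point straight down at the middle of the saddle blank with the fingertips just above it, touching nothing in the box, hold still there for two seconds and finish still pointing; lift nothing, do not let the lid strike the block, and leave the other things on the bench where they are.

Things in the scene. Friction and masses are not known exactly. Their poses are not given: they have to be found in the camera images.
- parts_box: Loose brown wooden box, 236 (x) x 108 (y) x 34 mm, about 1.5 kg. Origin: centre of underside. +x: the way its lid slides open, over the low (24 mm) end at x = +118 mm, roughly to the robot's right. Walls 8 mm, floor 5 mm. Three compartments, 44 (x) by 92 mm (y), centred at x = -88, -40, +8 mm, with 21 mm high dividers, hold one bone blank each, in unknown order; a fourth stays covered.
- lid (a joint): Opening of the pale wooden lid (227 x 96 x 5.5 mm, its top 30 mm above the bench), in m: 0 shut, 0.146 fully open at its stop, when it sticks out 145 mm beyond the low end, its underside 25 mm above the bench. About 1.2 N of friction, a little more when moved fast; it stays where it is left and cannot be lifted off. Starts shut or a few mm open.
- lid_cleat (a point): Middle of the upright face of the lid's dark finger cleat; axes as the box's: the face looks to the box's -x and is pushed to +x. The face is 70 mm wide (y) and stands 15 mm proud of the lid, from 30 to 45 mm above the bench; this point is at 38 mm. With the lid shut it is 40 mm inside the 34 mm high closed end; the cleat's other side is a bevel.
- maple_block: Loose pale maple block, 85 x 48 x 36 mm (its length is turned +12 degrees from its own x), about 0.11 kg, lying on the bench beyond the low end of the box, in the lid's way, its length roughly along the lid's travel. Origin: centre of its underside. The lid's path is 96 mm wide; the block is aside when its centre is over 85 mm to either side (y) of the box's middle line, or over 320 mm from its origin along the box's x.
- saddle_blank: The long bone saddle blank: cream-white bar, 75 x 10 x 9 mm, lying loose in one of the three compartments, its length about across the box. Origin: centre of its underside, on the compartment's floor.
- saddle_top (a point): Middle of the saddle blank's top face, 9 mm above its origin, about 14 mm above the bench and 20 mm below the box's rim; z up.
- nut_blank_a: A short bone nut blank: cream-white bar, 52 x 10 x 9 mm, lying loose in another compartment. Origin: centre of its underside.
- nut_blank_b: Another short bone nut blank, the same size, in the remaining compartment. Origin: centre of its underside.
- palm_plane: Bystander: small brass palm plane, 71 x 79 x 36 mm, on the robot's side of the box, at the left. Origin: centre of its underside.
- tape_blue: Bystander: blue tape roll lying flat, 70 x 58 x 22 mm, at the right. Origin: centre of its underside.
- tape_yellow: Bystander: yellow tape roll lying flat, 48 x 47 x 20 mm, beyond the box. Origin: centre of its underside.
- sanding_pad: Bystander: black sanding pad lying flat, 72 x 65 x 14 mm, at the right, past the fixed bending iron, a plywood box with a metal pipe whose top is 258 mm above the bench (near x = 0.3 m, y = -0.2 m). Origin: centre of its underside.
Not all that is in view belongs to the job. Leave any red look-alike of the maple_block alone.

How it is judged:
By the outcome, as a careful person would: the job done as asked, in the order asked, and still so for the second after the job is handed in, with the robot touching nothing.
It also fails if it takes over 61 s, if anything falls off the work surface, if the arm or the gripper's body presses on something with over 40 N, if the wrist force passes 120 N, or if a joint passes its speed limit or range.

### The arm

A 6-joint arm with a two-finger parallel gripper is mounted at the origin on a cart in front of the work surface, level with it; the furniture and walls round the work are solid. World frame = base frame: x ahead of the robot, y to its left, z up, the work surface at z = 0. Lengths are in mm, angles in rad, forces in N, time in s.
With the tool pointing down it reaches from about 275 to 850 mm from the base axis. Payload 19 kg.
Tool frame: the origin (TCP) lies on the front face of the gripper's body, between the roots of the fingers; the fingertips stand 73 mm ahead of it and the grasp point (between the pads) lies 54 mm ahead of it; z points along the fingers, y is the line along which they close (so a half turn about z gives the same grasp; the last joint's range is limited). The gripper opens to 85 mm and grips with 20 to 120 N. Pads are 22 mm wide; open, the fingers measure 114 mm over their backs; the gripper's body (76 mm by 85 mm) begins 54 mm behind the grasp point. The pads swing forward as they close: fully open they stand 13 mm farther back than shut.
Start: joints at [-1.362, 0.15, 1.437, -0, 1.554, -0.134], TCP at [193.247, -541.53, 303.867] pointing down, gripper open.
Joint ranges: [-2.8, 2.8], [-0.68, 2.1], [0.12, 2.68], [-1.39, 4.53], [0.16, 2.79], [-2.81, 2.81]. Speed limits (rad/s): [1.89, 1.89, 2.22, 3.01, 3.01, 3.01].

### API

Orientations are given as a unit quaternion [w, x, y, z].
In Python, from bench import telemetry, imaging, order gives the robot as it stands.
- The arm moves only by the tool servo_tool, never from a script. Its argument "steps" is a list that holds one entry, the list of rows, each a list of 7 numbers: the turn, a rotation vector about the tool's x, y, z in rad, then the shift along the tool's x, y, z in cm, then the finger opening in cm, from 0 to 8.54. A call has exactly 8 rows; each row shifts and turns the commanded pose from where the row before left it, along the tool's axes as they then stand; what a row does not reach is not made up. A row lasts 1/8 s, in which the tool goes at most 62.5 mm and 10.7 degrees, less where a joint would pass 70% of its speed; a pose out of reach is approached as far as the arm can. A call is refused whole if a number of a shift passes 6.25 or a number of a turn 0.188, either way. A call with a gripper value outside its range is refused whole. The fingers move at their own pace and stop on an object; "grip_force" is the grip in N (left out, the last holds). Time passes only in rows, so rows that do not move let the fingers close, or fill a call up. It gives the time, the measured TCP pose, the force, the opening and the grip force at its end, in the units of the state.
- telemetry.get_obs(): the state, without advancing time (a new reading comes with each control period).
- imaging.get_image(name): name is "side" or "top"; returns the picture (400x640x3 uint8, red, green, blue); there is no depth.
- imaging.camera_info(name): a dict with "fx", "fy", "cx", "cy" (pixels), "dist_coeffs" ([k1, k2, p1, p2, k3] as OpenCV has them; the pictures are not rectified), "camera_from_world" (4x4, takes a point from world to camera coordinates). Camera axes: x right, y up, looking along -z (the intrinsics and any distortion apply to the point x, -y, -z); pixel columns grow to the right and rows downward; lengths in mm; the calibration is good to about 2 mm. A picture is of the moment at which its call begins. camera_info takes no time and is no camera call.
- order.hand_in(): hands the job in; it is judged then, once.
Trained networks look in the newest picture that a camera, given by its name, has taken for a name from the list of things; names that differ only in an ending like _2 or _b are one class to them, and where a whole thing is asked for, a point or a joint stands for the part that bears it (a point fixed in the world has none). Each returns a list of dicts, best first, with "score" (0 to 1); they miss things now and then, are a little off and sometimes report something else, mostly with a low value. They report only what shows in the picture. A call takes as long as a camera call. They do not tell look-alikes from the thing itself.
- imaging.regions_of(camera, target): "mask" (400x640 bool, what is visible of it) and "box" ([left, top, right, bottom] in pixels, round what is visible of it).
- imaging.landmark_of(camera, target): "centre" ([column, row] in pixels: a listed point, or the origin of a listed thing).
The state is a dict: "t": time; "joint_positions": joint angles; "joint_vel": joint speeds; "tau": joint torques, N m; "position": TCP position; "orientation": TCP orientation; "wrist_force": force on the tool from outside, world axes, zero at the start; "torque": the same for the moment, N m; "width": opening from 0.0 (shut) to 1.0 (fully open); "grasp_force": force on a finger pad.
Only numpy, scipy, OpenCV 4.12 (cv2) and the standard library are available. Lean on these libraries where they do the work, as an engineer would, in place of code of your own. Each camera call takes 0.05 s, during which the arm holds its last target. There are 200 camera calls.

## Working session

There is one attempt and no reset: what is moved stays moved. The work goes in short steps, Python scripts to look and compute and a tool call to move; the robot and the scene stay as the last step left them, time stands still between calls to the robot, and variables do not carry over. Pictures are saved under pics/ and viewed, at most 10 in all, crops included, and the job is handed in when it is done.

Besides the shell and the picture viewer there is one more tool, called after "Request:" as name(argument=value, ...), one argument or row to a line, values as JSON. servo_tool: Moves the arm, as the interface text tells. Its arguments: {"type":"object","properties":{"steps":{"type":"array","items":{"type":"array","items":{"type":"array","items":{"type":"number"}}}},"grip_force":{"type":"number"}},"required":["steps"]}

```bash
mkdir -p pics
cat > h.py <<'E'
import numpy as np, cv2
from bench import telemetry, imaging, order
def ray(cam,uv):
    c=imaging.camera_info(cam);K=np.array([[c["fx"],0,c["cx"]],[0,c["fy"],c["cy"]],[0,0,1.]])
    p=cv2.undistortPoints(np.array([[uv]],float),K,np.array(c["dist_coeffs"],float))[0,0]
    M=np.array(c["camera_from_world"]);R=M[:3,:3];o=-R.T@M[:3,3]
    return o,R.T@np.array([p[0],-p[1],-1.])
def at(cam,uv,z):
    o,d=ray(cam,uv);return o+d*(z-o[2])/d[2]
def proj(cam,P):
    c=imaging.camera_info(cam);K=np.array([[c["fx"],0,c["cx"]],[0,c["fy"],c["cy"]],[0,0,1.]])
    M=np.array(c["camera_from_world"]);q=(M[:3,:3]@np.array(P).T).T+M[:3,3]
    q=q*[1,-1,-1];return cv2.projectPoints(q,np.zeros(3),np.zeros(3),K,np.array(c["dist_coeffs"],float))[0][:,0]
def save(cam,n):
    im=imaging.get_image(cam);cv2.imwrite(f"pics/{n}.png",im[:,:,::-1]);return im
E
python3 - <<'E'
from h import *
a=save("top","a_top");b=save("side","a_side")
cv2.imwrite("pics/ab.png",np.vstack([a,b])[:,:,::-1][:, :]) 
for cam in("top","side"):
  for n,z in(("parts_box",0),("lid_cleat",38),("maple_block",0),("palm_plane",0),("tape_blue",0),("tape_yellow",0)):
    for r in imaging.landmark_of(cam,n)[:2]:
      print(cam,n,round(r["score"],2),np.round(r["centre"],1),np.round(at(cam,r["centre"],z)))
o=telemetry.get_obs();print(o["t"],o["position"],o["orientation"],o["wrist_force"],o["width"])
E
```

```text
top parts_box 0.96 [268.7 197.6] [554. 144.   0.]
top lid_cleat 0.74 [237.6 200.1] [541. 211.  38.]
top maple_block 0.95 [351.8 188.5] [578. -55.   0.]
top maple_block 0.86 [306.  262.2] [402.  52.   0.]
top palm_plane 0.87 [224.  271.4] [378. 244.   0.]
top tape_blue 0.6 [237.6 200.8] [546. 218.   0.]
top tape_yellow 0.52 [283.7 119.3] [749. 113.   0.]
side lid_cleat 0.64 [291.8 155.6] [541. 221.  38.]
side maple_block 0.6 [253.6 218.9] [402.  35.   0.]
side maple_block 0.57 [340.9 231.5] [575. -65.   0.]
side palm_plane 0.57 [396.4 289.1] [ 616. -249.    0.]
side tape_blue 0.95 [393.4 287.4] [ 612. -244.    0.]
side tape_yellow 0.78 [377.2 175.8] [744. 117.   0.]
0.7 [ 193.23509411 -541.52539302  303.87542687] [-4.74985794e-05  9.85346203e-01  1.70566283e-01 -1.19917328e-05] [-0.77415606  0.81070051 -0.00231815] 0.9992833587507115
```

View pics/a_top.png

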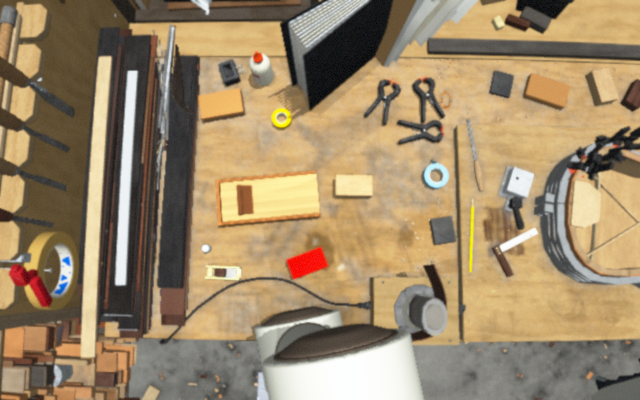

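View pics/a_side.png

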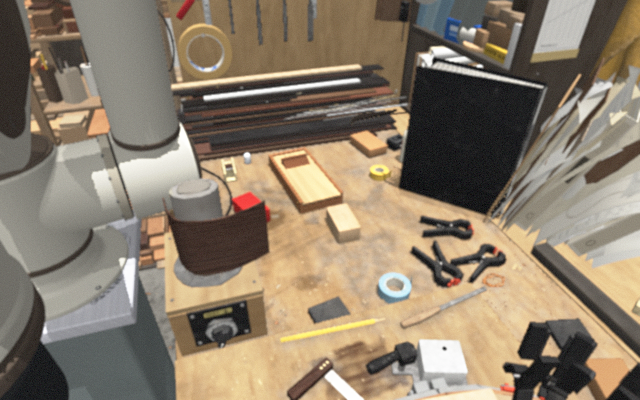

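The top view shows the box at about (268,198) with its lid opening to the right. The block is at (353,187), the red look-alike at (307,262), and there is free bench beyond the block. Next I'll measure the box's yaw, the block and the cleat.

Run:
```python
from h import *
im=imaging.get_image("top")
def rect(cam,n,z,k=0):
    rs=imaging.regions_of(cam,n)
    for r in rs[:3]:
        m=r["mask"].astype(np.uint8);cs=max(cv2.findContours(m,0,2)[0],key=cv2.contourArea)[:,0]
        P=np.array([at(cam,p,z)[:2] for p in cs],np.float32)
        q=cv2.minAreaRect(P);print(n,z,round(r["score"],2),r["box"],np.round(q[0],1),np.round(q[1],1),round(q[2],1));print(np.round(cv2.boxPoints(q)).tolist())
rect("top","parts_box",34);rect("top","maple_block",36);rect("top","lid",30);rect("top","lid_cleat",45)
m=imaging.landmark_of("top","palm_plane");print(m[:2])
```

```text
parts_box 34 0.55 [216.6, 170.0, 318.7, 228.5] [547.3 145. ] [114.  237.9] 6.0
[[478.0, 257.0], [503.0, 21.0], [616.0, 33.0], [592.0, 269.0]]
maple_block 36 0.75 [333.4, 171.5, 370.7, 196.0] [580.9 -54.9] [54.3 86.1] 0.5
[[553.0, -12.0], [554.0, -98.0], [608.0, -98.0], [608.0, -12.0]]
maple_block 36 0.72 [284.9, 245.6, 326.2, 276.6] [400.6  48.3] [50.9 89.4] 19.5
[[362.0, 82.0], [392.0, -2.0], [440.0, 15.0], [410.0, 99.0]]
lid 30 0.84 [221.6, 173.3, 317.0, 221.2] [551.4 138.6] [ 92.  226.3] 5.8
[[494.0, 247.0], [517.0, 21.0], [609.0, 31.0], [586.0, 256.0]]
lid 30 0.39 [205.1, 266.2, 243.2, 279.8] [375.2 238.8] [29.4 80.3] 0.9
[[360.0, 279.0], [361.0, 198.0], [391.0, 199.0], [389.0, 279.0]]
lid_cleat 45 0.6 [222.6, 175.3, 315.0, 218.7] [549.5 137.5] [ 93.1 223.4] 5.9
[[492.0, 244.0], [515.0, 22.0], [607.0, 31.0], [584.0, 253.0]]
lid_cleat 45 0.55 [216.1, 169.2, 318.2, 228.1] [545.8 143.4] [115.4 235.1] 5.7
[[477.0, 255.0], [500.0, 21.0], [615.0, 32.0], [592.0, 266.0]]
[{'centre': [226.1, 272.2], 'score': 0.84}]
```

Request:
servo_tool(
  steps=[
    [[0,0,0.1715,0,0,-1,3],[0,0,0.1715,0,0,-1,3],[0,0,0,4.8,-1.7,-1,3],[0,0,0,4.8,-1.7,-1,3],[0,0,0,4.8,-1.7,-1,3],[0,0,0,4.8,-1.7,-1,3],[0,0,0,4.8,-1.7,0,3],[0,0,0,4.8,-1.7,0,3]],
  ],
)

```text
t: 2.0
position: [482.8, -438.8, 364.0]
orientation: [0.0, 1.0, -0.0, 0.0]
wrist_force: [0.1, -0.1, 1.1]
width: 0.354
grasp_force: 0.0
```

Request:
servo_tool(
  steps=[
    [[0,0,0,0.6,-5.5,0,3],[0,0,0,0.6,-5.5,0,3],[0,0,0,0.6,-5.5,0,3],[0,0,0,0.6,-5.5,0,3],[0,0,0,0.6,-5.5,0,3],[0,0,0,0.6,-5.5,0,3],[0,0,0,0.4,-5.5,0,3],[0,0,0,0,0,0,3]],
  ],
)

```text
t: 3.0
position: [521.3, -51.5, 364.3]
orientation: [-0.0, 1.0, 0.002, 0.0]
wrist_force: [0.7, -0.7, -0.3]
width: 0.351
grasp_force: 0.0
```

Request:
servo_tool(
  steps=[
    [[0,0,0,0,0.3,5,3],[0,0,0,0,0,5,3],[0,0,0,0,0,5,3],[0,0,0,0,0,5,3],[0,0,0,0,0,4,3],[0,0,0,0,0,2.5,3],[0,0,0,0,0,1.8,3],[0,0,0,0,0,0,3]],
  ],
)

```text
t: 4.0
position: [520.8, -58.1, 79.8]
orientation: [-0.0, 1.0, -0.0, -0.001]
wrist_force: [-0.2, -0.1, 0.5]
width: 0.352
grasp_force: 0.0
```

Run:
```python
from h import *
a=save("side","b_side");b=imaging.get_image("top")
c=np.hstack([cv2.resize(a[130:290,180:440],None,fx=1.5,fy=1.5),cv2.resize(b[130:290,200:460],None,fx=1.5,fy=1.5)])
cv2.imwrite("pics/b.png",c[:,:,::-1])
```

```text
(no output)
```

View pics/b.png

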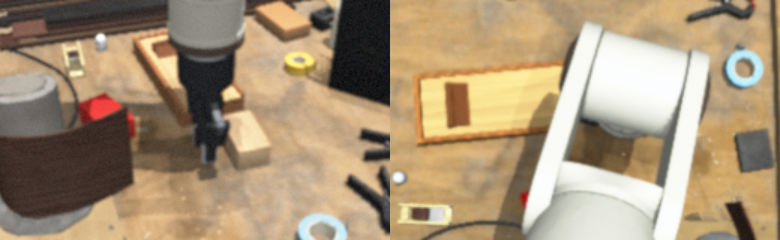

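The side crop shows the fingertips on the robot's side of the block, at about (208,150), with nothing else nearby. I'll push the block away.

Request:
servo_tool(
  steps=[
    [[0,0,0,1,0,0,3],[0,0,0,0.8,0,0,3],[0,0,0,0.6,0,0,3],[0,0,0,0.8,0,0,3],[0,0,0,1.2,0,0,3],[0,0,0,1.2,0,0,3],[0,0,0,1.2,0,0,3],[0,0,0,1.2,0,0,3]],
  ],
)

```text
t: 5.1
position: [602.2, -57.6, 80.9]
orientation: [-0.0, 1.0, -0.0, -0.0]
wrist_force: [-2.0, 0.2, 1.0]
width: 0.357
grasp_force: 0.7
```

Request:
servo_tool(
  steps=[
    [[0,0,0,1.2,0,0,3],[0,0,0,1.2,0,0,3],[0,0,0,1.2,0,0,3],[0,0,0,1,0,0,3],[0,0,0,0.6,0,0,3],[0,0,0,0.3,0,0,3],[0,0,0,0,0,0,3],[0,0,0,-2,0,0,3]],
  ],
)

```text
t: 6.1
position: [636.5, -57.6, 80.8]
orientation: [-0.0, 1.0, -0.0, 0.0]
wrist_force: [0.3, -0.6, -0.0]
width: 0.351
grasp_force: 0.0
```

Request:
servo_tool(
  steps=[
    [[0,0,0,0,0,-6,0],[0,0,0,0,0,-6,0],[0,0,0,-1.6,-5.1,0,0],[0,0,0,-1.6,-5.1,0,0],[0,0,0,-1.6,-5.1,0,0],[0,0,0,-1.6,-5.1,0,0],[0,0,0,-1.6,-5.1,0,0],[0,0,-0.105,-1.6,-5.1,0,0]],
  ],
)

```text
t: 7.1
position: [539.5, 249.9, 201.2]
orientation: [-0.0, 0.999, 0.053, 0.0]
wrist_force: [1.6, 0.2, 0.1]
width: 0.004
grasp_force: 0.0
```

Run:
```python
from h import *
a=save("side","c_side");b=imaging.get_image("top")
o=telemetry.get_obs();print(o["t"],o["position"],o["width"])
for cam in("top","side"):
  for n,z in(("parts_box",0),("lid_cleat",38),("maple_block",0)):
    for r in imaging.landmark_of(cam,n)[:2]:
      print(cam,n,round(r["score"],2),np.round(r["centre"],1),np.round(at(cam,r["centre"],z)))
for r in imaging.regions_of("side","lid_cleat")[:2]: print(r["box"],r["score"])
c=np.hstack([cv2.resize(a[130:260,230:430],None,fx=2,fy=2),cv2.resize(b[130:260,200:400],None,fx=2,fy=2)])
cv2.imwrite("pics/c.png",c[:,:,::-1])
```

```text
7.2 [538.5026769  252.36468478 201.16158639] -0.0004459196140701344
top parts_box 0.73 [269.7 197.3] [555. 141.  -0.]
top lid_cleat 0.86 [237.4 201. ] [539. 211.  38.]
top maple_block 0.9 [304.4 262.2] [402.  56.   0.]
top maple_block 0.55 [353.4 142.9] [691. -59.   0.]
side parts_box 0.89 [303.4 180.1] [553. 155.   0.]
side lid_cleat 0.57 [294.8 157.7] [546. 208.  38.]
side maple_block 0.68 [251.8 220. ] [397.  32.   0.]
side maple_block 0.6 [387.1 218.3] [691. -53.   0.]
[274.1, 149.5, 338.8, 202.7] 0.57
```

View pics/c.png

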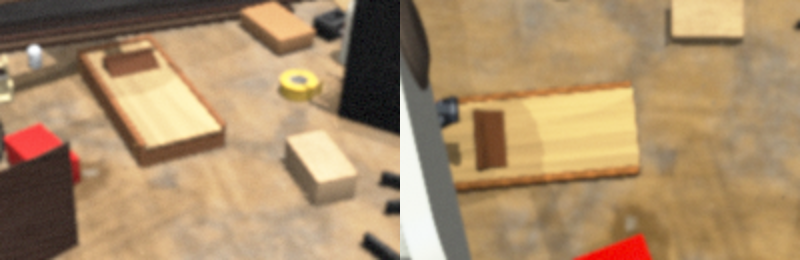

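The block is now about 119 mm off the box's middle line, so it is clear. The cleat face is at about (540,211) and the lid is still nearly shut. I'll come down behind the cleat.

Request:
servo_tool(
  steps=[
    [[0,0,0,0.2,0,3,0],[0,0,0,0,0,3,0],[0,0,0,0,0,2,0],[0,0,0,0,0,1.2,0],[0,0,0,0,0,0,0],[0,0,0,0,0.5,0,0],[0,0,0,0,0.5,0,0],[0,0,0,0,0.3,0,0]],
  ],
)

```text
t: 8.55
position: [544.0, 235.3, 109.5]
orientation: [-0.0, 0.999, 0.052, 0.0]
wrist_force: [-0.8, 0.6, 0.4]
width: -0.002
grasp_force: 0.0
```

Request:
servo_tool(
  steps=[
    [[0,0,0,0,0.4,0,0],[0,0,0,0,0.4,0,0],[0,0,0,0,0.4,0,0],[0,0,0,0,0.4,0,0],[0,0,0,0,0.4,0,0],[0,0,0,0,0.4,0,0],[0,0,0,0,0.4,0,0],[0,0,0,0,0.4,0,0]],
  ],
)

```text
t: 9.55
position: [547.1, 203.6, 108.9]
orientation: [-0.0, 0.999, 0.052, -0.0]
wrist_force: [-1.0, 1.5, 0.1]
width: -0.002
grasp_force: 0.6
```

Request:
servo_tool(
  steps=[
    [[0,0,0,0,0.6,0,0],[0,0,0,0,0.8,0,0],[0,0,0,0,0.9,0,0],[0,0,0,0,0.9,0,0],[0,0,0,0,0.9,0,0],[0,0,0,0,0.9,0,0],[0,0,0,0,0.9,0,0],[0,0,0,0,0.7,0,0]],
  ],
)

```text
t: 10.55
position: [554.1, 137.6, 108.9]
orientation: [-0.0, 0.999, 0.052, -0.0]
wrist_force: [-1.0, 1.3, -0.5]
width: 0.0
grasp_force: 0.7
```

Request:
servo_tool(
  steps=[
    [[0,0,0,0,0.4,0,0],[0,0,0,0,0.4,0,0],[0,0,0,0,0.3,0,0],[0,0,0,0,0.3,0,0],[0,0,0,0,0.3,0,0],[0,0,0,0,0.2,0,0],[0,0,0,0,0.2,0,0],[0,0,0,0,0.2,0,0]],
  ],
)

```text
t: 11.55
position: [556.4, 115.3, 108.9]
orientation: [-0.0, 0.999, 0.052, -0.0]
wrist_force: [-0.7, 1.3, -0.1]
width: -0.002
grasp_force: 0.6
```

Run:
```python
from h import *
a=save("side","d_side");b=imaging.get_image("top")
o=telemetry.get_obs();print(o["t"],o["position"],o["wrist_force"])
for cam in("top","side"):
  for n,z in(("parts_box",0),("lid_cleat",38),("saddle_top",14),("nut_blank_a",5)):
    for r in imaging.landmark_of(cam,n)[:3]:
      print(cam,n,round(r["score"],2),np.round(r["centre"],1),np.round(at(cam,r["centre"],z)))
c=np.hstack([cv2.resize(a[130:260,240:390],None,fx=2.6,fy=2.6),cv2.resize(b[130:260,200:350],None,fx=2.6,fy=2.6)])
cv2.imwrite("pics/d.png",c[:,:,::-1])
```

```text
11.65 [556.46612636 115.18316523 108.93413432] [-0.45392288 -1.11125563 -0.69120874]
top parts_box 0.6 [270.4 197. ] [556. 140.   0.]
top lid_cleat 0.66 [285.3 197.9] [548. 100.  38.]
top nut_blank_a 0.43 [252.5 204.6] [536. 181.   5.]
side parts_box 0.19 [388.9 218.9] [694. -56.   0.]
side lid_cleat 0.68 [308.9 176.8] [555. 109.  38.]
side nut_blank_a 0.64 [378.3 176. ] [743. 108.   5.]
side nut_blank_a 0.43 [294.8 175.3] [536. 176.   5.]
side nut_blank_a 0.38 [289.7 165.4] [536. 228.   5.]
```

View pics/d.png

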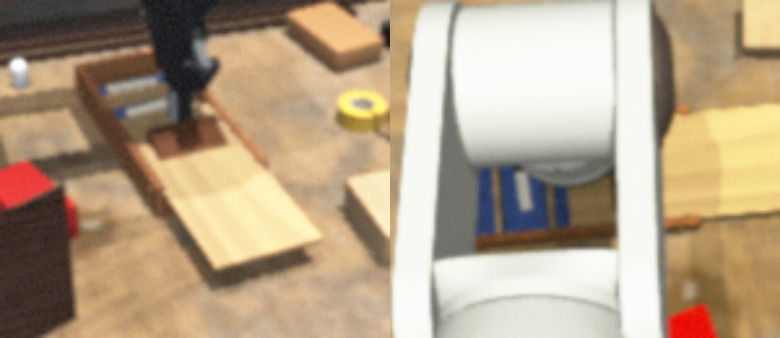

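The lid is about two thirds open and two blanks show in the left compartments. I'll go slowly from here to the stop.

Request:
servo_tool(
  steps=[
    [[0,0,0,0,0.2,0,0],[0,0,0,0,0.2,0,0],[0,0,0,0,0.2,0,0],[0,0,0,0,0.2,0,0],[0,0,0,0,0.2,0,0],[0,0,0,0,0.2,0,0],[0,0,0,0,0.1,0,0],[0,0,0,0,0.1,0,0]],
  ],
)

```text
t: 13.05
position: [557.9, 101.4, 108.9]
orientation: [-0.0, 0.999, 0.052, -0.0]
wrist_force: [-0.3, 1.0, 0.6]
width: 0.006
grasp_force: 0.5
```

Request:
servo_tool(
  steps=[
    [[0,0,0,0,0.1,0,0],[0,0,0,0,0.1,0,0],[0,0,0,0,0.1,0,0],[0,0,0,0,0.1,0,0],[0,0,0,0,0.1,0,0],[0,0,0,0,0.1,0,0],[0,0,0,0,0.1,0,0],[0,0,0,0,0.1,0,0]],
  ],
)

```text
t: 14.05
position: [558.7, 93.4, 108.9]
orientation: [-0.0, 0.999, 0.052, -0.0]
wrist_force: [0.2, 1.8, -0.5]
width: -0.004
grasp_force: 0.5
```

Request:
servo_tool(
  steps=[
    [[0,0,0,0,0.1,0,0],[0,0,0,0,0.1,0,0],[0,0,0,0,0.1,0,0],[0,0,0,0,0.1,0,0],[0,0,0,0,0.05,0,0],[0,0,0,0,0.05,0,0],[0,0,0,0,0,0,0],[0,0,0,0,0,0,0]],
  ],
)

```text
t: 15.05
position: [559.3, 88.5, 109.0]
orientation: [-0.0, 0.999, 0.052, 0.0]
wrist_force: [-0.9, 0.8, -0.4]
width: 0.003
grasp_force: 0.3
```

Run:
```python
from h import *
b=imaging.get_image("top");a=imaging.get_image("side")
o=telemetry.get_obs();print(o["t"],o["position"],o["wrist_force"])
for cam,n,z in(("side","parts_box",34),("top","lid",30),("side","lid",30)):
    for r in imaging.regions_of(cam,n)[:2]:
        cs=max(cv2.findContours(r["mask"].astype(np.uint8),0,2)[0],key=cv2.contourArea)[:,0]
        P=np.array([at(cam,p,z)[:2] for p in cs],np.float32);q=cv2.minAreaRect(P)
        print(cam,n,round(r["score"],2),np.round(q[0],1),np.round(q[1],1),round(q[2],1),np.round(cv2.boxPoints(q)).tolist())
```

```text
15.15 [559.26402551  88.50003268 108.94881348] [-0.62802143  1.40282747 -0.48873161]
side parts_box 0.91 [547.4  68.6] [124.7 383.7] 5.5 [[467.0, 254.0], [504.0, -128.0], [628.0, -116.0], [591.0, 266.0]]
top lid 0.89 [569.3 -42.5] [ 99.4 136.5] 4.2 [[515.0, 22.0], [525.0, -114.0], [624.0, -107.0], [614.0, 29.0]]
side lid 0.96 [561.2  -0.9] [ 99.8 233.8] 6.0 [[499.0, 110.0], [524.0, -122.0], [623.0, -112.0], [599.0, 121.0]]
```

Request:
servo_tool(
  steps=[
    [[0,0,0,0,0.05,0,0],[0,0,0,0,0.05,0,0],[0,0,0,0,0.05,0,0],[0,0,0,0,0.05,0,0],[0,0,0,0,0.05,0,0],[0,0,0,0,0.05,0,0],[0,0,0,0,0.05,0,0],[0,0,0,0,0.05,0,0]],
  ],
)

```text
t: 16.3
position: [559.7, 84.5, 108.9]
orientation: [-0.0, 0.999, 0.052, 0.0]
wrist_force: [-0.7, 1.4, 0.3]
width: -0.003
grasp_force: 0.6
```

Request:
servo_tool(
  steps=[
    [[0,0,0,0,0.05,0,0],[0,0,0,0,0.05,0,0],[0,0,0,0,0.05,0,0],[0,0,0,0,0.05,0,0],[0,0,0,0,0.05,0,0],[0,0,0,0,0.05,0,0],[0,0,0,0,0.05,0,0],[0,0,0,0,0.05,0,0]],
  ],
)

```text
t: 17.3
position: [560.0, 80.5, 108.9]
orientation: [-0.0, 0.999, 0.052, -0.0]
wrist_force: [-0.9, 2.9, 0.7]
width: -0.001
grasp_force: 1.2
```

Request:
servo_tool(
  steps=[
    [[0,0,0,0,0.03,0,0],[0,0,0,0,0.03,0,0],[0,0,0,0,0.03,0,0],[0,0,0,0,0,0,0],[0,0,0,0,0,0,0],[0,0,0,0,0,0,0],[0,0,0,0,0,0,0],[0,0,0,0,0,0,0]],
  ],
)

```text
t: 18.3
position: [560.1, 80.1, 108.9]
orientation: [-0.001, 0.999, 0.052, -0.0]
wrist_force: [-0.6, 6.7, -0.0]
width: 0.003
grasp_force: 3.5
```

Run:
```python
from h import *
a=save("side","e_side")
o=telemetry.get_obs();print(o["t"],o["position"],o["wrist_force"],o["grasp_force"])
for cam,n,z in(("side","lid",30),("side","parts_box",34)):
    for r in imaging.regions_of(cam,n)[:1]:
        cs=max(cv2.findContours(r["mask"].astype(np.uint8),0,2)[0],key=cv2.contourArea)[:,0]
        P=np.array([at(cam,p,z)[:2] for p in cs],np.float32);q=cv2.minAreaRect(P)
        print(cam,n,round(r["score"],2),np.round(q[0],1),np.round(q[1],1),round(q[2],1),np.round(cv2.boxPoints(q)).tolist())
```

```text
18.35 [560.08461797  80.1833047  108.87905232] [-0.17512333  7.88671083 -0.30892484] 3.536881897598505
side lid 0.98 [561.5  -8.4] [ 97.6 230.4] 6.3 [[500.0, 101.0], [526.0, -128.0], [623.0, -118.0], [597.0, 111.0]]
side parts_box 0.77 [546.3  65.4] [122.6 391.3] 6.8 [[462.0, 252.0], [509.0, -136.0], [631.0, -122.0], [584.0, 267.0]]
```

The force has risen to about 7 N and the motion has stopped, so the lid is at its stop. I'll back off, lift and move right to look in.

Request:
servo_tool(
  steps=[
    [[0,0,0,0,-0.4,0,0],[0,0,0,0,0,-4,0],[0,0,0,0,0,-5,0],[0,0,0,0,4,-2,0],[0,0,0,0,5,0,0],[0,0,0,0,5,0,0],[0,0,0,0,0,0,0],[0,0,0,0,0,0,0]],
  ],
)

```text
t: 19.45
position: [574.3, -55.6, 218.9]
orientation: [-0.0, 0.999, 0.052, -0.0]
wrist_force: [-0.1, -0.2, -0.5]
width: 0.003
grasp_force: 0.0
```

Run:
```python
from h import *
b=imaging.get_image("top");a=imaging.get_image("side")
for cam in("top","side"):
  for n,z in(("parts_box",0),("lid_cleat",38),("saddle_top",14),("nut_blank_a",5),("maple_block",0)):
    for r in imaging.landmark_of(cam,n)[:3]:
      print(cam,n,round(r["score"],2),np.round(r["centre"],1),np.round(at(cam,r["centre"],z)))
  for n in ("saddle_blank","nut_blank_a"):
    for r in imaging.regions_of(cam,n)[:3]:
        cs=max(cv2.findContours(r["mask"].astype(np.uint8),0,2)[0],key=cv2.contourArea)[:,0]
        P=np.array([at(cam,p,14)[:2] for p in cs],np.float32);q=cv2.minAreaRect(P)
        print(cam,n,round(r["score"],2),np.round(q[0],1),np.round(q[1],1),round(q[2],1))
c=np.hstack([cv2.resize(a[140:220,260:360],None,fx=4,fy=4,interpolation=2),cv2.resize(b[160:240,205:305],None,fx=4,fy=4,interpolation=2)])
cv2.imwrite("pics/f.png",c[:,:,::-1])
```

```text
top parts_box 0.77 [272.3 199.8] [549. 135.   0.]
top lid_cleat 0.95 [298.1 195.6] [553.  71.  38.]
top lid_cleat 0.27 [270.1 200.8] [540. 135.  38.]
top saddle_top 0.48 [270.  200.5] [545. 139.  14.]
top nut_blank_a 0.46 [252.2 198.4] [551. 182.   5.]
top nut_blank_a 0.44 [231.9 203.8] [538. 231.   5.]
top nut_blank_a 0.28 [433.4 173.5] [ 615. -251.    5.]
top maple_block 0.39 [271.5 197.8] [554. 137.   0.]
top saddle_blank 0.51 [548.7 136. ] [72.3 10.2] 4.7
top nut_blank_a 0.54 [547.  183.4] [51.3 10.4] 10.0
side parts_box 0.9 [300.5 181.6] [544. 150.   0.]
side lid_cleat 0.56 [316.7 185.7] [561.  67.  38.]
side saddle_top 0.55 [303.5 178.1] [550. 143.  14.]
side nut_blank_a 0.52 [291.3 168.8] [536. 210.   5.]
side nut_blank_a 0.45 [298.8 172.5] [550. 186.   5.]
side maple_block 0.98 [386.8 217.8] [691. -51.   0.]
side maple_block 0.63 [250.7 215.2] [398.  50.   0.]
side saddle_blank 0.38 [524.5 130. ] [4.5 9.8] 72.7
side nut_blank_a 0.44 [533.4 227.4] [42.5 16.8] 4.5
side nut_blank_a 0.44 [545.4 179.1] [52.2 26.2] 11.7
```

View pics/f.png

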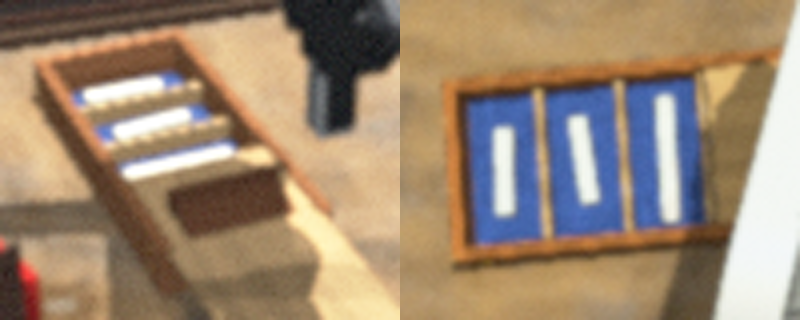

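The saddle blank is the long white bar in the third compartment, at x = +8, around top pixel (272,199). The two short ones are in the left compartments. I'll refine its position with both cameras and check that the box hasn't moved.

Run:
```python
from h import *
from scipy.optimize import least_squares
b=imaging.get_image("top");a=imaging.get_image("side")
def bar(im,y0,y1,x0,x1):
    w=np.zeros(im.shape[:2],np.uint8);s=im[y0:y1,x0:x1].astype(int)
    w[y0:y1,x0:x1]=(s.min(2)>150)
    n,l,st,c=cv2.connectedComponentsWithStats(w);print([(c[i].round(1).tolist(),int(st[i,4])) for i in range(1,n) if st[i,4]>15]);return c
T=bar(b,175,220,222,280);S=bar(a,155,190,275,325)
# box closed-end shift since the start
old=cv2.imread("pics/a_top.png")[:,:,::-1]
t=cv2.cvtColor(old[165:235,208:226].copy(),7);m=cv2.matchTemplate(cv2.cvtColor(b[159:241,202:232].copy(),7),t,5);print(cv2.minMaxLoc(m),m[4:9,4:9].round(3))
for p in T[1:]: print("top",np.round(at("top",p,14)))
for p in S[1:]: print("side",np.round(at("side",p,12)))
```

```text
[([271.5, 199.3], 157), ([250.4, 199.4], 115), ([230.5, 202.3], 115)]
[([320.5, 160.5], 37), ([290.8, 162.4], 118), ([297.9, 170.9], 132), ([305.8, 179.7], 134)]
(-0.5099789500236511, 0.48517143726348877, (4, 12), (12, 6)) [[-0.486 -0.357 -0.138  0.018  0.082]
 [-0.459 -0.331 -0.108  0.054  0.119]
 [-0.434 -0.312 -0.093  0.072  0.136]
 [-0.428 -0.319 -0.109  0.057  0.124]
 [-0.44  -0.345 -0.144  0.024  0.098]]
top [548. 135.  14.]
top [547. 185.  14.]
top [540. 232.  14.]
top [550. 212.  14.]
top [532. 162.  14.]
top [514. 209.  14.]
side [620. 216.  12.]
side [634. 238.  12.]
side [540. 231.  12.]
side [631. 227.  12.]
side [547. 184.  12.]
side [555. 137.  12.]
```

The bars sit at y = 232, 185 and 135, which matches a box centre at y of about 144, so the box was not shoved. The target is (549,136). I'll hover there first and check.

Request:
servo_tool(
  steps=[
    [[0,0,0,-0.1,-4,0,0],[0,0,0,-0.1,-5,0,0],[0,0,0,-0.1,-5,0,0],[0,0,0,-0.1,-3.5,0,0],[0,0,0,-0.1,-1.8,3,0],[0,0,0,0,0,4,0],[0,0,0,0,0,2.6,0],[0,0,0,0,0,0,0]],
  ],
)

```text
t: 21.35
position: [548.4, 135.8, 121.4]
orientation: [0.0, 0.999, 0.052, -0.002]
wrist_force: [0.7, -0.2, 1.2]
width: -0.002
grasp_force: 0.0
```

Run:
```python
from h import *
a=imaging.get_image("side");o=telemetry.get_obs();p=o["position"];print(o["t"],p)
print(proj("side",[[p[0],p[1],p[2]-73],[549,136,14],[p[0],p[1],14]]))
c=cv2.resize(a[130:210,250:350],None,fx=6,fy=6,interpolation=2)
cv2.imwrite("pics/g.png",c[:,:,::-1])
```

```text
21.4 [549.17444446 135.79877416 122.98867232]
[[303.62016452 167.4522224 ]
 [303.74873901 179.63420291]
 [303.83743103 179.66479084]]
```

View pics/g.png

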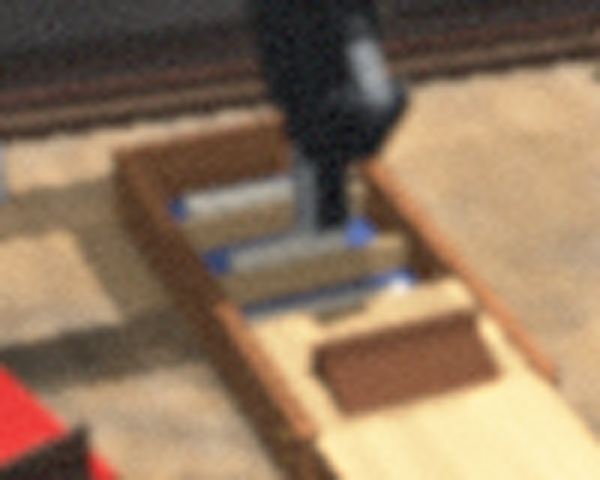

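The tip at crop (325,228) and the middle of the bar at crop (328,297) both match their projections to about 1 px. I'll come down to about 6 mm above the bar and hold.

Request:
servo_tool(
  steps=[
    [[0,0,0,0,0,0.8,0],[0,0,0,0,0,0.8,0],[0,0,0,0,0,0.7,0],[0,0,0,0,0,0.4,0],[0,0,0,0,0,0.2,0],[0,0,0,0,0,0.1,0],[0,0,0,0,0,0,0],[0,0,0,0,0,0,0]],
  ],
)

```text
t: 22.4
position: [549.3, 135.8, 93.1]
orientation: [-0.0, 0.999, 0.052, 0.0]
wrist_force: [-0.4, 0.5, 0.0]
width: -0.005
grasp_force: 0.0
```

Request:
servo_tool(
  steps=[
    [[0,0,0,0,0,0,0],[0,0,0,0,0,0,0],[0,0,0,0,0,0,0],[0,0,0,0,0,0,0],[0,0,0,0,0,0,0],[0,0,0,0,0,0,0],[0,0,0,0,0,0,0],[0,0,0,0,0,0,0]],
  ],
)

```text
t: 23.4
position: [549.2, 135.8, 92.9]
orientation: [-0.0, 0.999, 0.052, 0.0]
wrist_force: [-0.0, 0.3, -0.4]
width: -0.0
grasp_force: 0.0
```

Request:
servo_tool(
  steps=[
    [[0,0,0,0,0,0,0],[0,0,0,0,0,0,0],[0,0,0,0,0,0,0],[0,0,0,0,0,0,0],[0,0,0,0,0,0,0],[0,0,0,0,0,0,0],[0,0,0,0,0,0,0],[0,0,0,0,0,0,0]],
  ],
)

```text
t: 24.4
position: [549.2, 135.8, 92.9]
orientation: [-0.0, 0.999, 0.052, -0.0]
wrist_force: [-0.2, -0.6, -0.2]
width: -0.001
grasp_force: 0.0
```

Request:
servo_tool(
  steps=[
    [[0,0,0,0,0,0,0],[0,0,0,0,0,0,0],[0,0,0,0,0,0,0],[0,0,0,0,0,0,0],[0,0,0,0,0,0,0],[0,0,0,0,0,0,0],[0,0,0,0,0,0,0],[0,0,0,0,0,0,0]],
  ],
)

```text
t: 25.4
position: [549.2, 135.8, 92.9]
orientation: [-0.0, 0.999, 0.052, 0.0]
wrist_force: [-0.5, -1.4, -0.2]
width: -0.002
grasp_force: 0.0
```

Run:
```python
from h import *
a=save("side","z");o=telemetry.get_obs();print(o["t"],o["position"],o["wrist_force"])
cv2.imwrite("pics/i.png",cv2.resize(a[130:210,250:350],None,fx=6,fy=6,interpolation=2)[:,:,::-1])
```

```text
25.45 [549.23067566 135.83810452  92.92904535] [ 0.52247737 -0.75013653  0.29149851]
```

View pics/i.png

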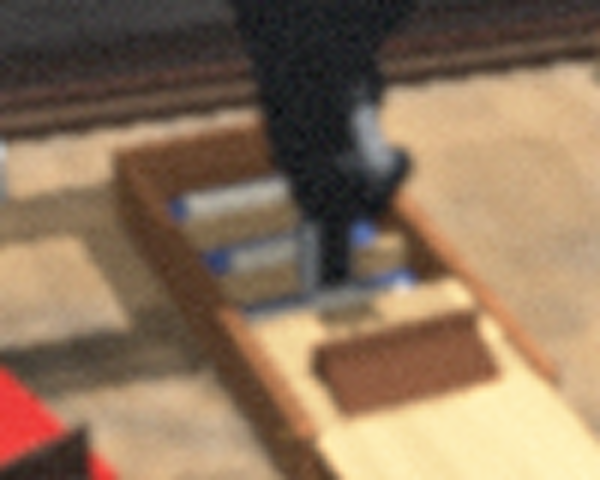

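The tips hover over the middle of the saddle blank, at crop (328,285), and touch nothing. The lid is fully open, so I'm handing in.

```bash
python3 -c "
from bench import order;print(order.hand_in())"
```

```text
the job is handed in; nothing more can be done
None
```

The long saddle blank is in the third compartment from the closed end (x = +8 mm): the block was pushed aside, the lid opened to its stop, and the job handed in with the fingertips held about 6 mm above the blank's middle, touching nothing.

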